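# Park the tin crate and hold the sticky cover open

### The job

Push the crate of tins along the rollers until it is fully home in the covered bay. Then tug the bay cover's handle to learn whether the cover is caught, leaving the red release untouched until you know; if it is caught, draw the red release all the way towards the robot. Lift the cover by at least 45 degrees and finish while holding it open, so that somebody can take out tins with both hands; leave the other things on the table where they are.

Things in the scene. Friction and masses are not known exactly. Their poses are not given: they have to be found in the camera images.
- station: Fixed grey bay and aluminium roller track, one unit. Origin on the table under the centre of the parked crate; +y runs along the track into the bay, +x away from the robot (yaw varies to 0.13 rad). In mm here: rollers' tops z 40, rails 58 high and 138 apart, from y -410; stop wall y 75; bay walls outside x -77 and 77; catch housing behind the cover, y 107 to 180, top z 138.
- bay_mouth (a point): Middle of the bay's open mouth (y -70, z 90 mm of the station), where the crate rolls in; 138 mm wide, 133 mm high above the table. The cover lies over the bay from the mouth to the housing, its top at z 143 mm when shut.
- crate: Loose plywood crate of four tins, 0.4 to 0.85 kg, 130 (x) by 150 (y) mm, walls 60 high, tins 75; origin under its centre, axes as the station's. On its -y end a dark push panel 130 wide, 88 high, outer face at y -83 mm, which stays outside the bay. Starts on the rollers, rolls easily (under 3 N). Home: front against the stop wall, origin at y 0 of the station.
- cover (a joint): Angle of the wooden bay cover, rad: 0 shut, grows as its near edge rises, stop at 1.2. Falls shut when let go; lifting takes about 3 N at the handle. A hidden catch may hold it or not, nothing outside shows which: a caught cover lifts only about 0.04 rad (5 to 6 mm at the handle), then stops firmly; a free one keeps rising.
- cover_handle (a point): Middle of the cover's steel bar handle: round bar 12 mm thick, along the station's y, 100 mm between its posts, centre 35 mm above the cover's top face. 140 mm nearer the robot than the hinge and 39 mm higher when shut; the bar can turn within a grip as the cover rises. The cover reaches 27 mm past the bar towards the robot.
- cover_hinge (a point): Middle of the cover's hinge line on its far edge, along the station's y, z 139 mm.
- release (a joint): Travel of the red release, m: 0 undrawn (start), 0.024 fully drawn towards the robot (station's -x). Takes 2 to 4 N, stays where left, looks the same whether the cover is caught or not. Fully drawn it frees the catch; draw it with the cover let down, not while pulling the cover.
- release_top (a point): Centre of the top of the red release, an upright block on the catch housing, 16 mm (x) by 24 mm (y), standing 34 mm above the housing; its top at z 172 mm.
- grinder: Bystander, leave alone: upright brushed steel coffee grinder with a side crank, 80 mm base, 218 mm tall; origin under it on the table
- cezve: Bystander, leave alone: small red enamel pot, 80 mm wide, 70 mm tall, wooden handle out to its +y (150 mm from the pot's axis); origin under it on the table
- glass_cup: Bystander, leave alone: glass cup in a steel holder, 72 mm base, 85 mm tall, small handle to its +y; origin under it on the table
- spoon: Bystander, leave alone: wooden spoon lying flat, 200 mm long; origin under it on the table
- canister: Bystander, leave alone: closed white ceramic canister, 108 mm wide, 150 mm tall; origin under it on the table
- sugar_jar: Bystander, leave alone: blue ceramic jar with wooden lid, 74 mm wide, 84 mm tall; origin under it on the table

How it is judged (in metres and radians):
On the way, in this order (a step that is already met when the one before it is completed fails the run):
1. the crate is fully home in the bay with the cover still shut (y of crate in the frame of station above -0.008 m and value of joint cover below 0.015 rad), for 0.2 s.
2. the cover is tugged (lifted by its play or more) with the red release still undrawn (value of joint cover above 0.018 rad and value of joint release below 0.004 m), for 0.1 s.
3. the cover is lifted (value of joint cover above 0.7 rad), for 0.2 s.
At the end, for the whole second after the job is handed in: The crate's origin is within 8 mm of home in the bay and at rest, and the robot holds the cover still, more than 0.7 rad (40 degrees) open, touching it with at least 0.5 N, the crate not propping it (y of crate in the frame of station above -0.008 m and value of joint cover above 0.7 rad and velocity of joint cover between -0.1 and 0.1 rad/s and contact force between any of the fingers, the arm and cover above 0.5 N and contact force between crate and cover below 0.3 N and linear speed of crate below 0.03 m/s); the arm keeps its last pose, push and grip.
It fails at once if the cover is lifted beyond its play while the crate is not home (more than 12 mm short) (value of joint cover above 0.1 rad and y of crate in the frame of station below -0.012 m).
It fails at once if a bystander is pushed more than 30 mm (distance of any of grinder, cezve, glass_cup, spoon, canister, sugar_jar from where it was at the start of the episode above 0.03 m).
It also fails if it takes over 72 s, if anything falls off the work surface, if the arm or the gripper's body presses on something with over 40 N, if the wrist force passes 120 N, or if a joint passes its speed limit or range.

### The arm

A 6-joint arm with a two-finger parallel gripper is mounted at the origin on the work surface. World frame = base frame: x ahead of the robot, y to its left, z up, the work surface at z = 0. Lengths are in m, angles in degrees, forces in N, time in s.
With the tool pointing down it reaches from about 0.35 to 0.875 m from the base axis. Payload 4.2 kg.
Tool frame: the origin (TCP) lies on the centre line of the jaws, within the pads' length; the fingertips stand 19 mm ahead of it and the grasp point (between the pads) is the TCP; z points along the fingers, y is the line along which they close (so a half turn about z gives the same grasp; the last joint's range is limited). The gripper opens to 87 mm and grips with 3 to 60 N. Pads are 19 mm wide; open, the fingers measure 117 mm over their backs; the gripper's body (75 mm by 190 mm) begins 51 mm behind the grasp point.
Start: joints at [83.572, 22.042, 0.453, 0, -68.411, -14.817], TCP at [0.226, 0.583, 0.242] pointing down, gripper open.
Joint ranges: [-179.83, 179.83], [-69.29, 118.12], [-61.27, 80.66], [-181.25, 117.63], [-171.15, -9.14], [-177.46, 177.46]. Speed limits (degrees/s): [159.86, 159.86, 180, 180, 180, 180].

### API

Orientations are given as a 3x3 rotation matrix whose columns are the frame's x, y, z axes.
In Python, from station import sense, capture, finish_job, search_frame, masks_of gives the robot as it stands.
- The arm moves only by the tool drive_tool, never from a script. Its argument "rows" is a list of rows, each a list of 7 numbers: the opening in per cent of the stroke, from 0 (shut) to 100 (fully open), then the shift along the world's x, y, z in mm, then the turn, a rotation vector about the world's x, y, z in rad. In form: [[fingers, dx, dy, dz, wx, wy, wz], ...]. A call has 1 to 5 rows; each row shifts and turns the commanded pose from where the row before left it; what a row does not reach is not made up. A row lasts 1/12 s, in which the tool goes at most 41.7 mm and 7.16 degrees, less where a joint would pass 70% of its speed; a pose out of reach is approached as far as the arm can. A call is refused whole if a number of a shift passes 41.7 or a number of a turn 0.125, either way. A call with a gripper value outside its range is refused whole. The fingers move at their own pace and stop on an object; the grip force is fixed at half the most. Time passes only in rows, so rows that do not move let the fingers close. It gives the time, the measured TCP pose, the force, the opening and the grip force at its end, in the units of the state.
- sense(): the state, without advancing time (a new reading comes with each control period).
- capture(name): name is "scene" or "side" or "wrist"; returns a dict with "frame" (400x640x3 uint8, red, green, blue), "z_map" (400x640 float32, m along the optical axis (not along the pixel's ray), 0 where there is no reading), "fx", "fy", "cx", "cy" (pixels), "R" (3x3) and "t" (3): a world point X has camera coordinates R X + t; the wrist camera has in their place "T_tool_cam" (4x4, takes a point from camera to tool coordinates, whose origin is the TCP and whose axes are the flange's). Camera axes: x right, y down, z forward; pixel columns grow to the right and rows downward; lengths in m; the calibration is good to about 2 mm. A picture is of the moment at which its call begins: read the wrist's pose just before it.
- finish_job(): hands the job in; it is judged then, once.
Trained networks look in a picture, given as the dict that the camera call returned (one of the last four; its "shot" number tells which), for a name from the list of things; names that differ only in an ending like _2 or _b are one class to them, and where a whole thing is asked for, a point or a joint stands for the part that bears it (a point fixed in the world has none). Each returns a list of dicts, best first, with "p" (0 to 1); they miss things now and then, are a little off and sometimes report something else, mostly with a low value. They report only what shows in the picture. A call takes as long as a camera call.
- search_frame(label, picture): "xy" ([column, row] in pixels, amid what is visible of it).
- masks_of(label, picture): "region" (400x640 bool, what is visible of it) and "xy" ([column, row] in pixels, amid what is visible of it).
The state is a dict: "time_s": time; "joints": joint angles; "joint_velocities": joint speeds; "effort": joint torques, N m; "tcp_pos": TCP position; "ee_rot": TCP orientation; "wrist_force": force on the tool from outside, world axes, zero at the start; "moment": the same for the moment, N m; "gripper_width": opening from 0.0 (shut) to 1.0 (fully open); "gripper_force": force on a finger pad.
Only numpy, scipy, OpenCV 4.12 (cv2) and the standard library are available. Lean on these libraries where they do the work, as an engineer would, in place of code of your own. Each camera call takes 0.05 s, during which the arm holds its last target. There are 200 camera calls.

## Working session

There is one attempt and no reset: what is moved stays moved. The work goes in short steps, Python scripts to look and compute and a tool call to move; the robot and the scene stay as the last step left them, time stands still between calls to the robot, and variables do not carry over. Pictures are saved under pics/ and viewed, at most 10 in all, crops included, and the job is handed in when it is done.

Besides the shell and the picture viewer there is one more tool, called after "Emit:" by a JSON object that holds its "op" and its "data". drive_tool: Moves the arm, as the interface text tells. Its arguments: {"type":"object","properties":{"rows":{"type":"array"}},"required":["rows"]}

```bash
mkdir -p pics; cat > h.py <<'E'
import numpy as np,cv2
from station import *
def world(p,m):
    z=p["z_map"]; v,u=np.nonzero(m&(z>0)); d=z[v,u]
    c=np.stack([(u-p["cx"])/p["fx"]*d,(v-p["cy"])/p["fy"]*d,d],1)
    return (c-p["t"])@p["R"]
E
python3 - <<'E'
from h import *
np.set_printoptions(precision=3,suppress=True)
s=sense();print(s["tcp_pos"],s["ee_rot"],s["wrist_force"])
for n in ["scene","side"]:
    p=capture(n);cv2.imwrite(f"pics/{n}0.png",p["frame"][:,:,::-1])
    print(n,"cam",-p["R"].T@p["t"])
    for l in ["station","crate","cover_handle","cover","release","release_top","grinder","cezve","glass_cup","spoon","canister","sugar_jar"]:
        for r in masks_of(l,p)[:1]:
            w=world(p,r["region"])
            if len(w): print(l,round(r["p"],2),np.round(r["xy"]),np.median(w,0),np.percentile(w,3,axis=0),np.percentile(w,97,axis=0))
E
```

```text
[0.226 0.582 0.24 ] [[ 0.932 -0.363 -0.001]
 [-0.363 -0.932 -0.002]
 [ 0.     0.002 -1.   ]] [ 0.409 -0.813  0.209]
scene cam [1.71  0.638 1.023]
station 0.79 [343. 206.] [0.598 0.077 0.078] [ 0.461 -0.299  0.001] [0.658 0.24  0.149]
crate 0.75 [277. 186.] [ 0.596 -0.183  0.094] [ 0.502 -0.273  0.043] [ 0.643 -0.109  0.123]
cover_handle 0.67 [345. 188.] [0.534 0.081 0.141] [ 0.461 -0.002  0.137] [0.613 0.161 0.179]
cover 0.66 [348. 189.] [0.532 0.079 0.141] [ 0.456 -0.007  0.135] [0.615 0.161 0.179]
release 0.51 [380. 196.] [0.537 0.21  0.159] [0.492 0.194 0.137] [0.542 0.223 0.171]
grinder 0.69 [426. 248.] [0.674 0.422 0.092] [ 0.478  0.37  -0.002] [0.695 0.451 0.2  ]
cezve 0.89 [242. 224.] [ 0.778 -0.219  0.044] [ 0.733 -0.265 -0.   ] [ 0.802 -0.112  0.081]
glass_cup 0.69 [349. 265.] [0.782 0.216 0.049] [ 0.739  0.184 -0.001] [0.797 0.24  0.084]
spoon 0.6 [225. 189.] [ 0.627 -0.464  0.01 ] [ 0.493 -0.487 -0.001] [ 0.665 -0.427  0.02 ]
canister 0.8 [453. 237.] [0.562 0.481 0.099] [0.488 0.433 0.008] [0.578 0.522 0.138]
side cam [ 0.358 -0.841  1.129]
station 0.78 [300. 222.] [0.54  
[... 245 characters left out ...]
r 0.72 [289. 192.] [0.533 0.067 0.144] [ 0.456 -0.01   0.139] [0.615 0.158 0.182]
release 0.54 [294. 132.] [0.645 0.394 0.099] [0.619 0.366 0.011] [0.685 0.417 0.206]
release_top 0.55 [277. 162.] [0.529 0.201 0.166] [0.522 0.195 0.146] [0.539 0.216 0.174]
grinder 0.62 [296. 132.] [0.646 0.394 0.098] [0.619 0.367 0.008] [0.685 0.418 0.204]
cezve 0.82 [393. 269.] [ 0.767 -0.224  0.042] [ 0.727 -0.271  0.003] [ 0.795 -0.107  0.086]
spoon 0.63 [376. 364.] [ 0.602 -0.467  0.015] [ 0.482 -0.497  0.002] [ 0.663 -0.428  0.023]
canister 0.59 [257. 132.] [0.52  0.437 0.102] [0.476 0.418 0.014] [0.57  0.507 0.137]
sugar_jar 0.59 [372. 203.] [0.789 0.011 0.064] [ 0.763 -0.005  0.007] [0.823 0.05  0.088]
```

```bash
python3 - <<'E'
from h import *
np.set_printoptions(precision=3,suppress=True)
for n in ["scene","side"]:
    p=capture(n)
    w=world(p,masks_of("cover",p)[0]["region"])
    top=w[(w[:,2]>.135)&(w[:,2]<.15)]
    print(n,"cover rect",cv2.minAreaRect((top[:,:2]*1000).astype(np.float32)))
    b=w[(w[:,2]>.17)&(w[:,2]<.2)]; b=b[np.linalg.norm(b-np.median(b,0),axis=1)<.08]
    ev,V=np.linalg.eigh(np.cov(b[:,:2].T)); print("bar",b.mean(0),np.percentile(b,[2,98],axis=0),V[:,1],np.arctan2(-V[0,1]*np.sign(V[1,1]),abs(V[1,1])))
    a=world(p,np.ones((400,640),bool))
    r=a[(abs(a[:,0]-.535)<.05)&(abs(a[:,1]-.21)<.06)&(a[:,2]>.155)&(a[:,2]<.185)]
    r=r[r[:,1]>.17]; print("release",len(r),np.median(r,0),np.percentile(r,[3,97],axis=0))
    c=world(p,masks_of("crate",p)[0]["region"])
    pt=c[c[:,2]>.118]; pt=pt[pt[:,1]<-.2];print("panel top",len(pt),pt.mean(0),np.percentile(pt,[2,98],axis=0))
a=[cv2.imread(f"pics/{n}0.png")[60:360,100:520] for n in["scene","side"]]
cv2.imwrite("pics/both.png",cv2.resize(np.vstack(a),None,fx=1,fy=1))
E
```

```text
scene cover rect ((536.7769165039062, 78.29794311523438), (173.73370361328125, 177.3903045654297), 8.441882133483887)
bar [0.486 0.07  0.178] [[0.475 0.02  0.172]
 [0.496 0.122 0.185]] [-0.129  0.992] 0.12903257094222598
release 41 [0.536 0.212 0.166] [[0.523 0.199 0.156]
 [0.542 0.222 0.172]]
panel top 69 [ 0.583 -0.262  0.124] [[ 0.519 -0.275  0.118]
 [ 0.643 -0.251  0.13 ]]
side cover rect ((536.6875610351562, 78.68692779541016), (167.66200256347656, 184.71185302734375), 7.107530117034912)
bar [0.481 0.061 0.182] [[0.47  0.013 0.172]
 [0.491 0.118 0.187]] [-0.127  0.992] 0.12774567338040319
release 51 [0.53  0.201 0.17 ] [[0.522 0.195 0.156]
 [0.539 0.219 0.175]]
panel top 257 [ 0.575 -0.261  0.125] [[ 0.516 -0.277  0.118]
 [ 0.636 -0.207  0.132]]
```

View pics/both.png

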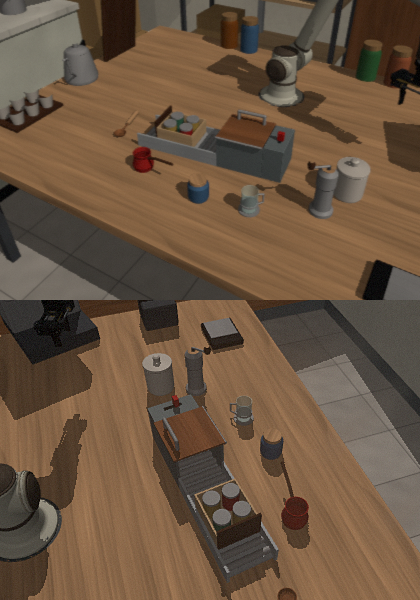

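Emit:
{"op": "drive_tool", "data": {"rows": [[0,15,-37.5,0,0,0,-0.107],[0,15,-37.5,0,0,0,-0.107],[0,15,-37.5,0,0,0,-0.107],[0,15,-37.5,0,0,0,-0.107],[0,15,-37.5,0,0,0,-0.107]]}}

```text
time_s: 2.02
tcp_pos: [0.3018, 0.3932, 0.2416]
ee_rot: [[0.613, -0.79, 0.0], [-0.79, -0.613, 0.0], [-0.0, -0.0, -1.0]]
wrist_force: [0.4, 0.1, 0.5]
gripper_width: 0.706
gripper_force: 0.0
```

Emit:
{"op": "drive_tool", "data": {"rows": [[0,15,-37.5,0,0,0,-0.107],[0,15,-37.5,0,0,0,-0.107],[0,15,-37.5,0,0,0,-0.107],[0,15,-37.5,0,0,0,-0.107],[0,15,-37.5,0,0,0,-0.107]]}}

```text
time_s: 2.43
tcp_pos: [0.3767, 0.2057, 0.242]
ee_rot: [[0.125, -0.992, 0.001], [-0.992, -0.125, 0.001], [-0.001, -0.001, -1.0]]
wrist_force: [1.6, 1.1, 0.0]
gripper_width: 0.323
gripper_force: 0.0
```

Emit:
{"op": "drive_tool", "data": {"rows": [[0,15,-37.5,0,0,0,0],[0,15,-37.5,0,0,0,0],[0,15,-37.5,0,0,0,0],[0,15,-37.5,0,0,0,0],[0,15,-37.5,0,0,0,0]]}}

```text
time_s: 2.85
tcp_pos: [0.4518, 0.0181, 0.2421]
ee_rot: [[0.13, -0.992, 0.001], [-0.992, -0.13, 0.0], [-0.0, -0.001, -1.0]]
wrist_force: [0.1, -0.2, -0.2]
gripper_width: 0.022
gripper_force: 0.0
```

Emit:
{"op": "drive_tool", "data": {"rows": [[0,15,-37.5,0,0,0,0],[0,15,-37.5,0,0,0,0],[0,15,-37.5,0,0,0,0],[0,15,-37.5,0,0,0,0],[0,15,-37.5,0,0,0,0]]}}

```text
time_s: 3.27
tcp_pos: [0.5269, -0.1697, 0.2418]
ee_rot: [[0.129, -0.992, 0.001], [-0.992, -0.129, -0.0], [0.0, -0.001, -1.0]]
wrist_force: [1.2, 0.7, -0.8]
gripper_width: 0.002
gripper_force: 0.0
```

Emit:
{"op": "drive_tool", "data": {"rows": [[0,15.5,-38,0,0,0,0],[0,15.5,-38,0,0,0,0],[0,15.5,-38,0,0,0,0],[0,15.5,-38,0,0,0,0],[0,0,-10,-15,0,0,0]]}}

```text
time_s: 3.68
tcp_pos: [0.5915, -0.3355, 0.2283]
ee_rot: [[0.126, -0.992, 0.006], [-0.992, -0.126, -0.005], [0.005, -0.005, -1.0]]
wrist_force: [1.2, 0.3, 0.9]
gripper_width: 0.005
gripper_force: 0.0
```

Emit:
{"op": "drive_tool", "data": {"rows": [[0,0,0,-30,0,0,0],[0,0,0,-30,0,0,0],[0,0,0,-30,0,0,0],[0,0,0,-22,0,0,0],[0,0,0,0,0,0,0]]}}

```text
time_s: 4.1
tcp_pos: [0.585, -0.3282, 0.1084]
ee_rot: [[0.128, -0.992, -0.011], [-0.992, -0.128, 0.005], [-0.006, 0.01, -1.0]]
wrist_force: [0.2, 0.3, -0.6]
gripper_width: 0.005
gripper_force: 0.0
```

```bash
python3 - <<'E'
from h import *
p=capture("side");cv2.imwrite("pics/s1.png",p["frame"][100:400,180:480,::-1])
E
```

```text
(no output)
```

View pics/s1.png

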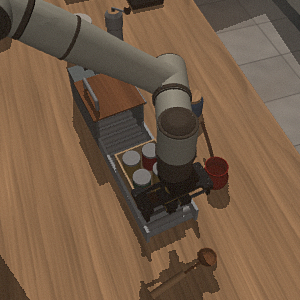

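Emit:
{"op": "drive_tool", "data": {"rows": [[0,-1.9,14.9,0,0,0,0],[0,-1.9,14.9,0,0,0,0],[0,-1.3,9.9,0,0,0,0],[0,-1.3,9.9,0,0,0,0],[0,-1.3,9.9,0,0,0,0]]}}

```text
time_s: 4.57
tcp_pos: [0.5816, -0.2691, 0.1164]
ee_rot: [[0.131, -0.991, 0.003], [-0.991, -0.131, -0.001], [0.002, -0.003, -1.0]]
wrist_force: [0.6, -2.0, 0.9]
gripper_width: 0.007
gripper_force: 0.8
```

Emit:
{"op": "drive_tool", "data": {"rows": [[0,-1.9,14.9,0,0,0,0],[0,-1.9,14.9,0,0,0,0],[0,-1.9,14.9,0,0,0,0],[0,-1.9,14.9,0,0,0,0],[0,-1.9,14.9,0,0,0,0]]}}

```text
time_s: 4.98
tcp_pos: [0.5711, -0.1939, 0.1147]
ee_rot: [[0.13, -0.992, 0.0], [-0.992, -0.13, -0.0], [0.0, -0.0, -1.0]]
wrist_force: [0.8, -2.0, 0.5]
gripper_width: 0.005
gripper_force: 0.9
```

Emit:
{"op": "drive_tool", "data": {"rows": [[0,-1.9,14.9,0,0,0,0],[0,-1.9,14.9,0,0,0,0],[0,-1.9,14.9,0,0,0,0],[0,-1.9,14.9,0,0,0,0],[0,-1.9,14.9,0,0,0,0]]}}

```text
time_s: 5.4
tcp_pos: [0.5615, -0.1193, 0.1145]
ee_rot: [[0.13, -0.992, 0.0], [-0.992, -0.13, -0.0], [0.0, -0.0, -1.0]]
wrist_force: [0.7, -1.6, 0.3]
gripper_width: 0.007
gripper_force: 0.8
```

```bash
python3 - <<'E'
from h import *
s=sense();d=s["tcp_pos"]-np.array([.539,.0605,0]);print(d@[.992,.127,0],d@[-.127,.992,0],s["wrist_force"])
p=capture("side");cv2.imwrite("pics/s2.png",p["frame"][100:400,180:480,::-1])
E
```

```text
-0.0005603766670411008 -0.18126270598418842 [ 0.68043911 -1.58688656  0.3288946 ]
```

View pics/s2.png

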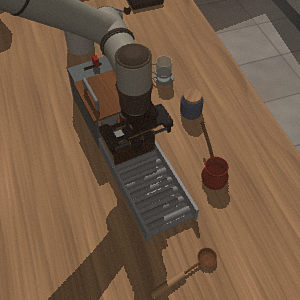

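Emit:
{"op": "drive_tool", "data": {"rows": [[0,-1.9,14.9,0,0,0,0],[0,-1.9,14.9,0,0,0,0],[0,-1.9,14.9,0,0,0,0],[0,-1.9,14.9,0,0,0,0],[0,-1.3,9.9,0,0,0,0]]}}

```text
time_s: 5.87
tcp_pos: [0.5519, -0.0499, 0.1142]
ee_rot: [[0.131, -0.991, -0.001], [-0.991, -0.131, 0.0], [-0.0, 0.001, -1.0]]
wrist_force: [0.3, -1.1, -0.0]
gripper_width: 0.006
gripper_force: 0.7
```

Emit:
{"op": "drive_tool", "data": {"rows": [[0,-0.6,5,0,0,0,0],[0,-0.6,5,0,0,0,0],[0,-0.4,3,0,0,0,0],[0,-0.4,3,0,0,0,0],[0,0,0,0,0,0,0]]}}

```text
time_s: 6.28
tcp_pos: [0.5507, -0.0353, 0.1144]
ee_rot: [[0.129, -0.992, -0.0], [-0.992, -0.129, 0.0], [-0.0, 0.0, -1.0]]
wrist_force: [-0.4, -0.1, 0.1]
gripper_width: 0.007
gripper_force: 0.0
```

Emit:
{"op": "drive_tool", "data": {"rows": [[0,-0.4,3,0,0,0,0],[0,-0.3,2,0,0,0,0],[0,-0.3,2,0,0,0,0],[0,0,0,0,0,0,0],[0,0,0,0,0,0,0]]}}

```text
time_s: 6.7
tcp_pos: [0.5502, -0.0317, 0.1148]
ee_rot: [[0.129, -0.992, 0.0], [-0.992, -0.129, -0.004], [0.004, 0.001, -1.0]]
wrist_force: [2.6, -12.9, -1.7]
gripper_width: 0.01
gripper_force: 6.9
```

Emit:
{"op": "drive_tool", "data": {"rows": [[0,2,-15,0,0,0,0],[0,0,0,35,0,0,0],[0,0,0,35,0,0,0],[0,0,0,35,0,0,0],[0,0,0,40,0,0,0]]}}

```text
time_s: 7.12
tcp_pos: [0.551, -0.0437, 0.2602]
ee_rot: [[0.129, -0.992, -0.002], [-0.992, -0.129, 0.0], [-0.001, 0.002, -1.0]]
wrist_force: [0.9, 0.2, -0.3]
gripper_width: 0.004
gripper_force: 0.0
```

Emit:
{"op": "drive_tool", "data": {"rows": [[60,-18,25,0,0,0,0],[60,-18,25,0,0,0,0],[60,-18,25,0,0,0,0],[60,-15,25,0,0,0,0],[60,0,15,0,0,0,0]]}}

```text
time_s: 7.53
tcp_pos: [0.4804, 0.0728, 0.2601]
ee_rot: [[0.131, -0.991, 0.0], [-0.991, -0.131, 0.001], [-0.001, -0.0, -1.0]]
wrist_force: [0.4, -0.9, 0.4]
gripper_width: 0.298
gripper_force: 0.0
```

```bash
python3 - <<'E'
from h import *
np.set_printoptions(precision=4,suppress=True)
s=sense();print(s["tcp_pos"])
p=capture("wrist");cv2.imwrite("pics/w1.png",p["frame"][:,:,::-1])
T=np.eye(4);T[:3,:3]=s["ee_rot"];T[:3,3]=s["tcp_pos"];M=np.linalg.inv(T@p["T_tool_cam"])
p["R"],p["t"]=M[:3,:3],M[:3,3]
a=world(p,np.ones((400,640),bool))
d=a[:,:2]-s["tcp_pos"][:2]
sel=(a[:,2]>.165)&(a[:,2]<.195)&(np.linalg.norm(d,axis=1)<.08)
b=a[sel];print(len(b))
if len(b):print(b.mean(0),np.percentile(b,[2,50,98],axis=0),cv2.minAreaRect((b[:,:2]*1000).astype(np.float32)))
for l in["release_top","crate"]:
  for r in masks_of(l,p)[:1]:
    w=world(p,r["region"]);print(l,r["p"],r["xy"],np.percentile(w,[3,50,97],axis=0))
    if l=="release_top":
        w=w[w[:,2]>.168];print(cv2.minAreaRect((w[:,:2]*1000).astype(np.float32)))
q=capture("side")
c=world(q,masks_of("crate",q)[0]["region"]);c=c[c[:,2]>.11]
print("panel",np.percentile((c[:,:2]-[.539,.0605])@[-.127,.992],[2,50,98]))
E
```

```text
[0.4804 0.0728 0.2601]
1947
[0.4804 0.0641 0.1824] [[0.47   0.0178 0.1784]
 [0.4805 0.0622 0.1828]
 [0.4898 0.1158 0.1848]] ((479.68536376953125, 67.81475830078125), (11.808551788330078, 104.32324981689453), 7.232176303863525)
release_top 0.58 [256.5, 92.5] [[ 0.4856 -0.0257  0.099 ]
 [ 0.5475 -0.0153  0.1271]
 [ 0.6056 -0.0056  0.1291]]
((0.0, 0.0), (0.0, 0.0), 0.0)
crate 0.84 [259.8, 93.0] [[ 0.4846 -0.0265  0.0987]
 [ 0.545  -0.0155  0.1271]
 [ 0.6052 -0.0055  0.1291]]
panel [-0.0866 -0.0817 -0.0535]
```

View pics/w1.png

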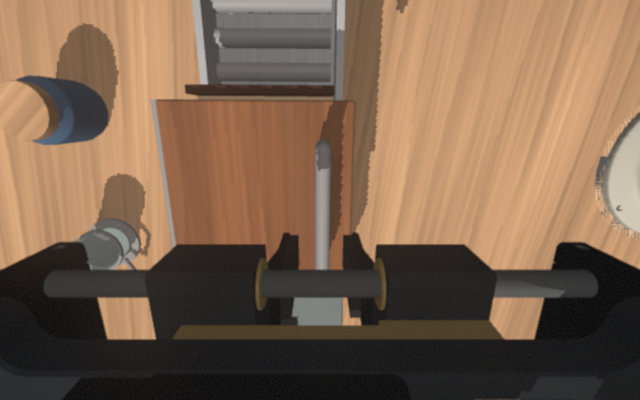

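Emit:
{"op": "drive_tool", "data": {"rows": [[60,0,-5,-15,0,0,0],[60,0,0,-20,0,0,0],[60,0,0,-20,0,0,0],[60,0,0,-15,0,0,0],[60,0,0,-12,0,0,0]]}}

```text
time_s: 8.2
tcp_pos: [0.4825, 0.0652, 0.1759]
ee_rot: [[0.127, -0.992, -0.002], [-0.992, -0.127, -0.001], [0.001, 0.002, -1.0]]
wrist_force: [0.1, 0.4, 1.0]
gripper_width: 0.602
gripper_force: 0.0
```

Emit:
{"op": "drive_tool", "data": {"rows": [[0,0,0,0,0,0,0],[0,0,0,0,0,0,0],[0,0,0,0,0,0,0],[0,0,0,0,0,0,0],[0,0,0,0,0,0,0]]}}

```text
time_s: 8.62
tcp_pos: [0.4834, 0.0666, 0.1785]
ee_rot: [[0.129, -0.992, 0.002], [-0.992, -0.129, 0.001], [-0.0, -0.002, -1.0]]
wrist_force: [1.3, 0.6, 0.3]
gripper_width: 0.306
gripper_force: 0.0
```

Emit:
{"op": "drive_tool", "data": {"rows": [[0,0,0,0,0,0,0],[0,0,0,0,0,0,0],[0,0,0,0,0,0,0]]}}

```text
time_s: 8.87
tcp_pos: [0.48, 0.0658, 0.1776]
ee_rot: [[0.129, -0.992, -0.006], [-0.992, -0.129, -0.001], [0.001, 0.006, -1.0]]
wrist_force: [-7.8, 0.3, 5.9]
gripper_width: 0.126
gripper_force: 29.9
```

Emit:
{"op": "drive_tool", "data": {"rows": [[0,0.6,0,2,0,0,0],[0,0.6,0,2,0,0,0],[0,0.6,0,2,0,0,0],[0,0.6,0,2,0,0,0],[0,0.6,0,2,0,0,0]]}}

```text
time_s: 9.28
tcp_pos: [0.4825, 0.0661, 0.1858]
ee_rot: [[0.128, -0.992, -0.008], [-0.992, -0.128, -0.001], [-0.0, 0.008, -1.0]]
wrist_force: [-5.2, 1.6, -3.3]
gripper_width: 0.125
gripper_force: 30.0
```

Emit:
{"op": "drive_tool", "data": {"rows": [[0,0,0,0,0,0,0],[0,0,0,0,0,0,0]]}}

```text
time_s: 9.45
tcp_pos: [0.4825, 0.0661, 0.1858]
ee_rot: [[0.128, -0.992, -0.008], [-0.992, -0.128, -0.001], [-0.0, 0.008, -1.0]]
wrist_force: [-5.4, 1.9, -3.2]
gripper_width: 0.123
gripper_force: 30.1
```

Emit:
{"op": "drive_tool", "data": {"rows": [[0,0.6,0,2,0,0,0],[0,0.6,0,2,0,0,0],[0,0.6,0,2,0,0,0],[0,0,0,0,0,0,0]]}}

```text
time_s: 9.78
tcp_pos: [0.4848, 0.0663, 0.1924]
ee_rot: [[0.129, -0.992, -0.007], [-0.992, -0.129, -0.001], [-0.0, 0.007, -1.0]]
wrist_force: [-5.5, 2.5, -2.1]
gripper_width: 0.125
gripper_force: 30.0
```

Emit:
{"op": "drive_tool", "data": {"rows": [[0,2.6,0.3,5.5,0,0,0],[0,2.6,0.3,5.5,0,0,0],[0,3.6,0.5,6.3,0,0,0],[0,3.6,0.5,6.3,0,0,0],[0,0,0,0,0,0,0]]}}

```text
time_s: 10.2
tcp_pos: [0.4966, 0.0678, 0.2169]
ee_rot: [[0.129, -0.992, -0.009], [-0.992, -0.129, -0.001], [0.0, 0.009, -1.0]]
wrist_force: [-10.1, 3.0, 2.4]
gripper_width: 0.126
gripper_force: 30.0
```

```bash
python3 - <<'E'
from h import *
p=capture("side");cv2.imwrite("pics/s3.png",cv2.resize(p["frame"][80:330,180:430,::-1],None,fx=2,fy=2))
E
```

```text
(no output)
```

View pics/s3.png

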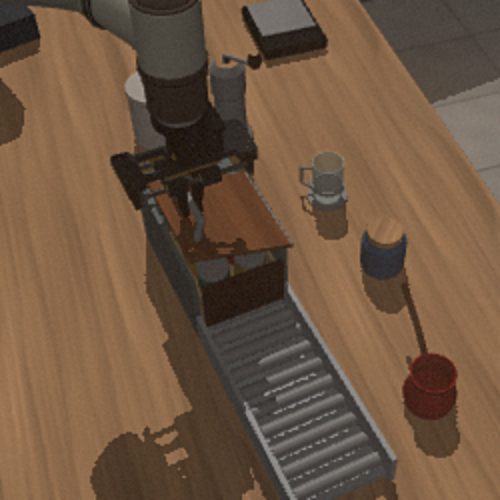

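Emit:
{"op": "drive_tool", "data": {"rows": [[0,3.4,0.5,6,0,0,0],[0,3.6,0.5,5.9,0,0,0],[0,4.6,0.6,5.4,0,0,0],[0,4.6,0.6,5.4,0,0,0],[0,5.2,0.7,5,0,0,0]]}}

```text
time_s: 10.67
tcp_pos: [0.5174, 0.0704, 0.2445]
ee_rot: [[0.129, -0.992, -0.01], [-0.992, -0.129, -0.002], [0.0, 0.01, -1.0]]
wrist_force: [-12.2, 3.5, 5.5]
gripper_width: 0.131
gripper_force: 30.0
```

Emit:
{"op": "drive_tool", "data": {"rows": [[0,5.2,0.7,4.9,0,0,0],[0,5.7,0.7,4.4,0,0,0],[0,5.7,0.7,4.4,0,0,0],[0,6.1,0.8,3.8,0,0,0],[0,6.1,0.8,3.8,0,0,0]]}}

```text
time_s: 11.08
tcp_pos: [0.5478, 0.0742, 0.268]
ee_rot: [[0.13, -0.991, -0.005], [-0.991, -0.13, -0.002], [0.001, 0.005, -1.0]]
wrist_force: [-8.5, 1.2, 7.7]
gripper_width: 0.126
gripper_force: 30.0
```

Emit:
{"op": "drive_tool", "data": {"rows": [[0,6.4,0.8,3.1,0,0,0],[0,6.4,0.8,3.1,0,0,0],[0,6.5,0.8,2.6,0,0,0],[0,0,0,0,0,0,0],[0,0,0,0,0,0,0]]}}

```text
time_s: 11.5
tcp_pos: [0.5691, 0.0769, 0.277]
ee_rot: [[0.13, -0.991, -0.0], [-0.991, -0.13, -0.001], [0.001, 0.0, -1.0]]
wrist_force: [-5.4, 1.5, 6.2]
gripper_width: 0.125
gripper_force: 30.0
```

Emit:
{"op": "drive_tool", "data": {"rows": [[0,0,0,0,0,0,0],[0,0,0,0,0,0,0],[0,0,0,0,0,0,0],[0,0,0,0,0,0,0],[0,0,0,0,0,0,0]]}}

```text
time_s: 11.92
tcp_pos: [0.5688, 0.0769, 0.2769]
ee_rot: [[0.13, -0.991, -0.0], [-0.991, -0.13, -0.001], [0.001, 0.0, -1.0]]
wrist_force: [-5.5, 0.8, 6.4]
gripper_width: 0.129
gripper_force: 30.0
```

```bash
python3 - <<'E'
from h import *
p=capture("side");cv2.imwrite("pics/s4.png",cv2.resize(p["frame"][80:330,180:430,::-1],None,fx=2,fy=2))
w=world(p,masks_of("cover",p)[0]["region"]);print(np.percentile(w,[2,98],axis=0).round(3))
m=np.median(w,0);w=w[np.linalg.norm(w-m,axis=1)<.06];n=np.linalg.svd(w-w.mean(0))[2][2] if len(w)<3000 else 0;print("normal",n,np.arccos(abs(n[2])))
c=world(p,masks_of("crate",p)[0]["region"]);c=c[c[:,2]>.11]
print("panel",np.percentile((c[:,:2]-[.539,.0605])@[-.127,.992],[2,50,98]))
E
```

```text
[[ 0.521 -0.009  0.149]
 [ 0.62   0.15   0.281]]
normal [-0.87804238 -0.13593421 -0.45887194] 1.094071159124342
panel [-0.08568152 -0.03174014  0.05246199]
```

View pics/s4.png

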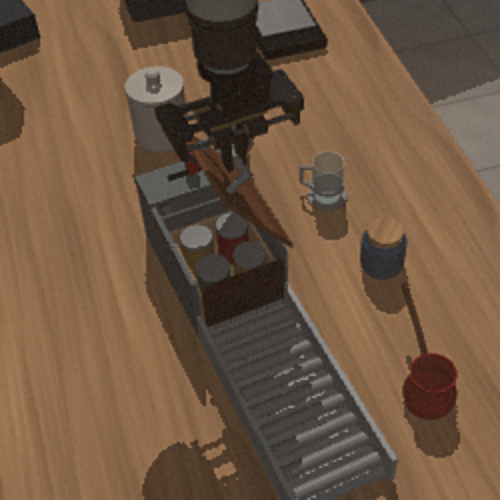

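The cover stands open about 55° in the grip. The crate is home with its panel at y -84 mm, the bystanders are in place, and the red release at about (190,170) is untouched.

```bash
python3 -c "
from station import *
print(finish_job())"
```

```text
the job is handed in; nothing more can be done
None
```

I pushed the crate fully home and tugged the cover: it was free, so I left the red release untouched. The arm is holding the cover open at about 55 degrees, with the bystanders where they were, and the job is handed in; no verdict came back.

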